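Fill the jar rack from the palest to the darkest blue

ROBOT

A 6-joint arm with a two-finger parallel gripper is mounted at the origin on the work surface. World frame = base frame: x ahead of the robot, y to its left, z up, the work surface at z = 0. Lengths are in mm, angles in rad, forces in N, time in s.
With the tool pointing down it reaches from about 325 to 925 mm from the base axis. Payload 3.1 kg.
Tool frame: the origin (TCP) lies at the very end of the fingers, on their centre line; the grasp point (between the pads) lies 19 mm behind it (ctrl.tcp_to_grasp is the distance from the TCP to the grasp point, in mm); z points along the fingers, y is the line along which they close (so a half turn about z gives the same grasp; the last joint's range is limited). The gripper opens to 85 mm and grips with 20 to 120 N. Pads are 22 mm wide; open, the fingers measure 114 mm over their backs; the gripper's body (76 mm by 85 mm) begins 54 mm behind the grasp point. The pads swing forward as they close: fully open they stand 13 mm farther back than shut.
Start: joints at [-1.286, 0.217, 1.613, -0, 1.311, -0.112], TCP at [241.565, -576.442, 231.3] pointing down, gripper open.
Joint ranges: [-2.75, 2.75], [-0.78, 2.1], [0.31, 2.55], [-1.13, 4.27], [0.13, 2.63], [-2.58, 2.58]. Speed limits (rad/s): [2.79, 2.79, 3.14, 3.14, 3.14, 3.14].

INTERFACE

Orientations are given as a 3x3 rotation matrix whose columns are the frame's x, y, z axes.
In Python, from station import ctrl gives the robot as it stands.
- The arm moves only by the tool jog_arm, never from a script. Its argument "moves" is a list of rows, each an object of numbers: "rx", "ry", "rz": the turn, a rotation vector about the tool's x, y, z in rad; "dx", "dy", "dz": the shift along the tool's x, y, z in units of 40 mm (1.0 is 40 mm); "fingers": the finger opening in mm, from 0 to 85.4. A call has 1 to 12 rows; each row shifts and turns the commanded pose from where the row before left it, along the tool's axes as they then stand; what a row does not reach is not made up. A row lasts 1/8 s, in which the tool goes at most 62.5 mm and 10.7 degrees, less where a joint would pass 70% of its speed; a pose out of reach is approached as far as the arm can. A call is refused whole if a number of a shift passes 1 or a number of a turn 0.188, either way. A call with a gripper value outside its range is refused whole. The fingers move at their own pace and stop on an object; the grip force is fixed at half the most. Time passes only in rows, so rows that do not move let the fingers close. It gives the time, the measured TCP pose, the force, the opening and the grip force at its end, in the units of the state.
- ctrl.read_state(): the state, without advancing time (a new reading comes with each control period).
- ctrl.get_image(name): name is "side" or "top"; returns a dict with "pixels" (480x640x3 uint8, red, green, blue), "z_map" (480x640 float32, mm along the optical axis (not along the pixel's ray), 0 where there is no reading), "K" (3x3 intrinsics, pixels), "pose" (4x4, takes a point from camera to world coordinates). Camera axes: x right, y down, z forward; pixel columns grow to the right and rows downward; lengths in mm; the calibration is good to about 2 mm. A picture is of the moment at which its call begins.
- ctrl.job_done(): hands the job in; it is judged then, once.
Trained networks look in a picture, given as the dict that the camera call returned (one of the last four; its "shot" number tells which), for a name from the list of things; names that differ only in an ending like _2 or _b are one class to them, and where a whole thing is asked for, a point or a joint stands for the part that bears it (a point fixed in the world has none). Each returns a list of dicts, best first, with "score" (0 to 1); they miss things now and then, are a little off and sometimes report something else, mostly with a low value. They report only what shows in the picture. A call takes as long as a camera call. They do not tell look-alikes from the thing itself.
- ctrl.search_frame(picture, name): "position" ([x, y, z] in mm, in world coordinates, good to about 4 mm: the middle of the surface that is visible of it).
The state is a dict: "time": time; "joint_positions": joint angles; "dq": joint speeds; "effort": joint torques, N m; "position": TCP position; "ee_rot": TCP orientation; "ft_force": force on the tool from outside, world axes, zero at the start; "moment": the same for the moment, N m; "grip_width": finger opening in mm; "finger_force": force on a finger pad.
Only numpy, scipy, OpenCV 4.12 (cv2) and the standard library are available. Lean on these libraries where they do the work, as an engineer would, in place of code of your own. Each camera call takes 0.05 s, during which the arm holds its last target. There are 200 camera calls.

TASK

Complete the blue run in the wooden jar rack: the palest and the darkest blue already stand in its two end wells, so stand the four loose blue jars in the four empty wells between them, one in each, so that the row goes step by step from palest to darkest. Every jar must end upright, down in its well and let go; leave the two end jars in their wells and do not knock over any blue jar.

Things in the scene. Friction and masses are not known exactly. Their poses are not given: they have to be found in the camera images.
- blue_light: Light sky blue: the lightest of the four loose blue jars, second palest of all six. Straight-sided screw-cap jar, glass and cap in the paint's colour, 38 mm across, 56 mm tall, about 85 g; origin at the centre of its underside, z up through the cap. Starts loose on the cutting mat (its top 3 mm above the bench), 30 mm or more free all round; a red and an ochre jar and a low tin, all 38 mm across, stand among the blue jars.
- blue_mid: Medium blue: second lightest of the four loose blue jars, third palest of all six. Straight-sided screw-cap jar, glass and cap in the paint's colour, 38 mm across, 56 mm tall, about 85 g; origin at the centre of its underside, z up through the cap. Starts like blue_light, in a place of its own on the mat.
- blue_deep: Deep blue: second darkest of the four loose blue jars, fourth palest of all six. Straight-sided screw-cap jar, glass and cap in the paint's colour, 38 mm across, 56 mm tall, about 85 g; origin at the centre of its underside, z up through the cap. Starts like blue_light, in a place of its own on the mat.
- blue_dark: Dark navy blue: the darkest of the four loose blue jars, fifth palest of all six. Straight-sided screw-cap jar, glass and cap in the paint's colour, 38 mm across, 56 mm tall, about 85 g; origin at the centre of its underside, z up through the cap. Starts like blue_light, in a place of its own on the mat.
- blue_palest: Nearly white blue, the palest of all six. Straight-sided screw-cap jar, glass and cap in the paint's colour, 38 mm across, 56 mm tall, about 85 g; origin at the centre of its underside, z up through the cap. It already stands in one of the two end wells of the rack (which end varies).
- blue_darkest: Nearly black blue, the darkest of all six. Straight-sided screw-cap jar, glass and cap in the paint's colour, 38 mm across, 56 mm tall, about 85 g; origin at the centre of its underside, z up through the cap. It already stands in the other end well of the rack.
- well_1: Cork pad of an empty well of the fixed light wooden jar rack: 51 mm across, 3 mm thick; origin at the centre of its underside, y along the row of wells, x across, z up. It is the empty well nearest the rack's -y end (robot's right), next to an end well. A jar stands on the cork, underside 3 mm above this origin.
- well_2: Cork pad of an empty well of the fixed light wooden jar rack: 51 mm across, 3 mm thick; origin at the centre of its underside, y along the row of wells, x across, z up. Six wells stand in one row, 64 mm apart centre to centre: end well, well_1, well_2, well_3, well_4, end well, in the rack's +y direction.
- well_3: Cork pad of an empty well of the fixed light wooden jar rack: 51 mm across, 3 mm thick; origin at the centre of its underside, y along the row of wells, x across, z up. 64 mm beyond well_2. Each well is 52 mm across at a chamfered mouth and 9 mm deep down to the top of its cork.
- well_4: Cork pad of an empty well of the fixed light wooden jar rack: 51 mm across, 3 mm thick; origin at the centre of its underside, y along the row of wells, x across, z up. 64 mm beyond well_3, next to the other end well. The rack is 390 mm long and 72 mm wide, its top 12 mm above this origin and 27 mm above the bench.
Things that resemble listed ones, but are neither listed nor needed, are in the scene too. Leave any pink look-alike of the blue_deep alone.

How it is judged (in metres and radians):
At the end, for the whole second after the job is handed in: From the palest jar's end the wells hold light, mid, deep, dark, each within 12 mm of the well's centre, its underside under 8 mm above the pad's origin. All six blue jars upright within 0.12 rad, at rest, released; the end jars within 20 mm of where they stood (((horizontal distance between blue_palest and well_1 below 0.085 m and horizontal distance between blue_darkest and well_4 below 0.085 m and horizontal distance between blue_light and well_1 below 0.012 m and z of blue_light in the frame of well_1 between 0 and 0.008 m and horizontal distance between blue_mid and well_2 below 0.012 m and z of blue_mid in the frame of well_2 between 0 and 0.008 m and horizontal distance between blue_deep and well_3 below 0.012 m and z of blue_deep in the frame of well_3 between 0 and 0.008 m and horizontal distance between blue_dark and well_4 below 0.012 m and z of blue_dark in the frame of well_4 between 0 and 0.008 m) or (horizontal distance between blue_palest and well_4 below 0.085 m and horizontal distance between blue_darkest and well_1 below 0.085 m and horizontal distance between blue_light and well_4 below 0.012 m and z of blue_light in the frame of well_4 between 0 and 0.008 m and horizontal distance between blue_mid and well_3 below 0.012 m and z of blue_mid in the frame of well_3 between 0 and 0.008 m and horizontal distance between blue_deep and well_2 below 0.012 m and z of blue_deep in the frame of well_2 between 0 and 0.008 m and horizontal distance between blue_dark and well_1 below 0.012 m and z of blue_dark in the frame of well_1 between 0 and 0.008 m)) and angle between each of blue_light, blue_mid, blue_deep, blue_dark, blue_palest, blue_darkest's own z axis and vertical below 0.12 rad and linear speed of each of blue_light, blue_mid, blue_deep, blue_dark, blue_palest, blue_darkest below 0.03 m/s and distance of each of blue_palest, blue_darkest from where it was at the start of the episode below 0.02 m); the robot touches nothing.
It fails at once if one of the two end jars is moved out of its place in the rack (distance of any of blue_palest, blue_darkest from where it was at the start of the episode above 0.03 m).
It fails at once if a blue jar is knocked over (angle between any of blue_light, blue_mid, blue_deep, blue_dark, blue_palest, blue_darkest's own z axis and vertical above 0.9 rad).
It also fails if it takes over 96 s, if anything falls off the work surface, if the arm or the gripper's body presses on something with over 40 N, if the wrist force passes 120 N, or if a joint passes its speed limit or range.

## Working session

There is one attempt and no reset: what is moved stays moved. The work goes in short steps, Python scripts to look and compute and a tool call to move; the robot and the scene stay as the last step left them, time stands still between calls to the robot, and variables do not carry over. Pictures are saved under pics/ and viewed, at most 14 in all, crops included, and the job is handed in when it is done.

Besides the shell and the picture viewer there is one more tool, called after "Emit:" by a JSON object that holds its "op" and its "data", one argument or row to a line. jog_arm: Moves the arm, as the interface text tells. Its arguments: {"type":"object","properties":{"moves":{"type":"array"}},"required":["moves"]}

```bash
mkdir -p pics; ls; python3 - <<'E'
from station import ctrl
import cv2,numpy as np
s=ctrl.read_state();print(s['time'],s['position'],np.round(s['ee_rot'],3).tolist(),s['grip_width'])
for n in ['top','side']:
    p=ctrl.get_image(n);cv2.imwrite(f'pics/{n}0.png',p['pixels'][:,:,::-1])
    for o in ['blue_light','blue_mid','blue_deep','blue_dark','blue_palest','blue_darkest','well_1']:
        print(n,o,[(np.round(d['position']).tolist(),round(d['score'],2)) for d in ctrl.search_frame(p,o)])
E
```

```text
pics
0.0 [ 241.32364788 -575.61694446  229.94926387] [[0.922, 0.386, -0.001], [0.386, -0.922, 0.002], [0.0, -0.002, -1.0]] 85.16293570545663
top blue_light [([427.0, 88.0, 59.0], 0.8)]
top blue_mid [([505.0, 19.0, 61.0], 0.84)]
top blue_deep [([257.0, 296.0, 55.0], 0.93), ([561.0, 362.0, 60.0], 0.87), ([235.0, 370.0, 54.0], 0.67), ([629.0, 370.0, 51.0], 0.67), ([432.0, 248.0, 63.0], 0.63)]
top blue_dark [([645.0, -72.0, 19.0], 0.68), ([434.0, -253.0, 57.0], 0.58)]
top blue_palest [([625.0, -194.0, 77.0], 0.58)]
top blue_darkest [([640.0, -138.0, 17.0], 0.63)]
top well_1 [([645.0, -74.0, 19.0], 0.93), ([642.0, -138.0, 17.0], 0.76), ([660.0, 55.0, 14.0], 0.59)]
side blue_light [([420.0, 102.0, 39.0], 0.67), ([659.0, 135.0, 56.0], 0.44)]
side blue_mid [([500.0, 30.0, 36.0], 0.65)]
side blue_deep [([232.0, 391.0, 51.0], 0.96), ([627.0, 382.0, 44.0], 0.93), ([553.0, 372.0, 42.0], 0.8), ([254.0, 311.0, 45.0], 0.7), ([430.0, 264.0, 48.0], 0.69)]
side blue_dark [([423.0, -248.0, 37.0], 0.65), ([657.0, -9.0, 14.0], 0.53)]
side blue_palest [([628.0, -184.0, 51.0], 0.56)]
side blue_darkest [([659.0, 133.0, 55.0], 0.59), ([422.0, -244.0, 38.0], 0.25)]
side well_1 [([664.0, 50.0, 16.0], 0.51), ([500.0, 31.0, 42.0], 0.31)]
```

View pics/top0.png

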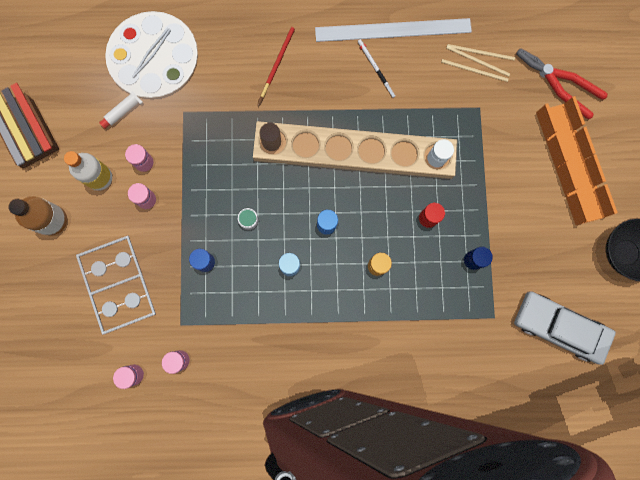

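View pics/side0.png

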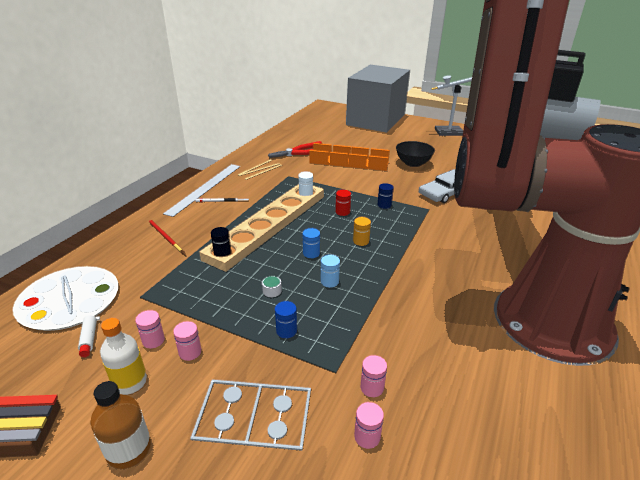

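The top view shows the rack with the darkest jar at its left (+y) end (270,138) and the palest at its right (440,153). The loose blue jars are light (289,264), mid (327,222), deep (201,260) and dark (479,257). So well_1 to well_4 get light, mid, deep, dark. Next I measure the jars and the rack from depth.

```bash
cat > h.py <<'E'
from station import ctrl
import cv2,numpy as np
def cloud(p):
    v,u=np.mgrid[:480,:640]; z=p['z_map']; K=p['K']
    c=np.stack([(u-K[0,2])*z/K[0,0],(v-K[1,2])*z/K[1,1],z],-1)
    w=c@p['pose'][:3,:3].T+p['pose'][:3,3]; w[z==0]=-999
    return w
def jar(w,guess,r=32,zmin=45):
    m=(np.hypot(*(w[...,:2]-guess).transpose(2,0,1))<r)&(w[...,2]>zmin)&(w[...,2]<110)
    q=w[m]; zt=np.percentile(q[:,2],90); q=q[q[:,2]>zt-4]
    c,rad=cv2.minEnclosingCircle(q[:,:2].astype(np.float32)); return np.round([*c,rad,zt],1)
def plan(target,axis_y=None):
    s=ctrl.read_state();R=np.array(s['ee_rot']);d=R.T@(np.array(target)-s['position'])
    print('t',round(s['time'],2),'pos',np.round(s['position'],1),'units',np.round(d/40,3),end=' ')
    if axis_y is not None:
        a=R.T@np.append(axis_y,0); print('rz',round(float(np.arctan2(-a[0],a[1])),3),end='')
    print()
E
python3 - <<'E'
from h import *
p=ctrl.get_image('top');w=cloud(p)
for n,g in dict(light=(425,92),mid=(503,22),deep=(431,252),dark=(432,-251),palest=(626,-190),darkest=(659,134)).items(): print(n,jar(w,g))
m=(w[...,2]>23.5)&(w[...,2]<31)&(abs(w[...,1]+25)<230)&(abs(w[...,0]-645)<75)
m=cv2.morphologyEx(m.astype(np.uint8),cv2.MORPH_OPEN,np.ones((3,3)))
q=w[m>0]
r=cv2.minAreaRect(q[:,:2].astype(np.float32));print(r,np.median(q[:,2]))
b=cv2.boxPoints(r);e=max([b[1]-b[0],b[2]-b[1]],key=np.linalg.norm);e/=np.linalg.norm(e);e*=np.sign(e[1])
print(e)
for i,k in enumerate([-96,-32,32,96]): print('well',i+1,np.array(r[0])+e*k)
plan([500,0,150],(e[1],-e[0]))
E
```

```text
light [429.7  89.7  18.7  61.5]
mid [508.1  18.1  18.9  61.4]
deep [440.9 250.9  18.8  61.1]
dark [ 433.8 -261.4   19.1   61.2]
palest [ 633.3 -198.8   18.8   76.4]
darkest [670.4 122.7  19.   76.5]
((653.5855102539062, -40.70777893066406), (390.7923583984375, 74.16898345947266), 83.64852905273438) 27.206679260939154
[0.11062729 0.99386203]
well 1 [ 642.96529007 -136.11853027]
well 2 [650.04543686 -72.51136398]
well 3 [657.12558365  -8.90419388]
well 4 [664.20573044  54.70297241]
t 0.85 pos [ 241.6 -576.5  231.3] units [ 11.528 -10.795   2.033] rz -1.063
```

Emit:
{"op": "jog_arm", "data": {
  "moves": [
    {"rz": -0.177,"fingers": 85},
    {"rz": -0.177},
    {"rz": -0.177},
    {"rz": -0.177},
    {"rz": -0.177},
    {"rz": -0.178},
    {"dx": 0.93,"dy": 0.43},
    {"dx": 0.93,"dy": 0.43},
    {"dx": 0.93,"dy": 0.43},
    {"dx": 0.93,"dy": 0.43},
    {"dx": 0.93,"dy": 0.43},
    {"dx": 0.93,"dy": 0.43}
  ]
}}

```text
$.moves[0]: bad value
```

```bash
python3 -c "
from h import *
plan([433.8,-261.4,130],(.9937,-.112))"
```

```text
t 0.85 pos [ 241.6 -576.5  231.3] units [ 7.476 -5.408  2.533] rz -1.062
```

Emit:
{"op": "jog_arm", "data": {
  "moves": [
    {"dx": 0,"dy": 0,"dz": 0,"rx": 0,"ry": 0,"rz": -0.177,"fingers": 85},
    {"dx": 0,"dy": 0,"dz": 0,"rx": 0,"ry": 0,"rz": -0.177,"fingers": 85},
    {"dx": 0,"dy": 0,"dz": 0,"rx": 0,"ry": 0,"rz": -0.177,"fingers": 85},
    {"dx": 0,"dy": 0,"dz": 0,"rx": 0,"ry": 0,"rz": -0.177,"fingers": 85},
    {"dx": 0,"dy": 0,"dz": 0,"rx": 0,"ry": 0,"rz": -0.177,"fingers": 85},
    {"dx": 0,"dy": 0,"dz": 0,"rx": 0,"ry": 0,"rz": -0.177,"fingers": 85},
    {"dx": 0.93,"dy": 0.43,"dz": 0,"rx": 0,"ry": 0,"rz": 0,"fingers": 85},
    {"dx": 0.93,"dy": 0.43,"dz": 0,"rx": 0,"ry": 0,"rz": 0,"fingers": 85},
    {"dx": 0.93,"dy": 0.43,"dz": 0,"rx": 0,"ry": 0,"rz": 0,"fingers": 85},
    {"dx": 0.93,"dy": 0.43,"dz": 0,"rx": 0,"ry": 0,"rz": 0,"fingers": 85},
    {"dx": 0.93,"dy": 0.43,"dz": 0,"rx": 0,"ry": 0,"rz": 0,"fingers": 85},
    {"dx": 0.93,"dy": 0.43,"dz": 0,"rx": 0,"ry": 0,"rz": 0,"fingers": 85}
  ]
}}

```text
time: 2.35
position: [369.7, -365.1, 231.5]
ee_rot: [[0.112, 0.994, 0.0], [0.994, -0.112, -0.0], [-0.0, 0.0, -1.0]]
ft_force: [-0.1, -0.4, -0.7]
grip_width: 85.1
finger_force: 0.0
```

```bash
python3 -c "
from h import *
plan([433.8,-261.4,110],(.9937,-.112))"
```

```text
t 2.35 pos [ 369.7 -365.1  231.5] units [2.756 1.301 3.038] rz 0.0
```

Emit:
{"op": "jog_arm", "data": {
  "moves": [
    {"dx": 0.69,"dy": 0.325,"dz": 0.76,"rx": 0,"ry": 0,"rz": 0,"fingers": 85},
    {"dx": 0.69,"dy": 0.325,"dz": 0.76,"rx": 0,"ry": 0,"rz": 0,"fingers": 85},
    {"dx": 0.69,"dy": 0.325,"dz": 0.76,"rx": 0,"ry": 0,"rz": 0,"fingers": 85},
    {"dx": 0.69,"dy": 0.325,"dz": 0.76,"rx": 0,"ry": 0,"rz": 0,"fingers": 85},
    {"dx": 0,"dy": 0,"dz": 0.8,"rx": 0,"ry": 0,"rz": 0,"fingers": 75},
    {"dx": 0,"dy": 0,"dz": 0.8,"rx": 0,"ry": 0,"rz": 0,"fingers": 75},
    {"dx": 0,"dy": 0,"dz": 0.55,"rx": 0,"ry": 0,"rz": 0,"fingers": 75},
    {"dx": 0,"dy": 0,"dz": 0,"rx": 0,"ry": 0,"rz": 0,"fingers": 20},
    {"dx": 0,"dy": 0,"dz": 0,"rx": 0,"ry": 0,"rz": 0,"fingers": 20},
    {"dx": 0,"dy": 0,"dz": 0,"rx": 0,"ry": 0,"rz": 0,"fingers": 20},
    {"dx": 0,"dy": 0,"dz": 0,"rx": 0,"ry": 0,"rz": 0,"fingers": 20},
    {"dx": 0,"dy": 0,"dz": 0,"rx": 0,"ry": 0,"rz": 0,"fingers": 20}
  ]
}}

```text
time: 3.85
position: [434.1, -263.1, 25.0]
ee_rot: [[0.112, 0.994, 0.002], [0.994, -0.112, -0.002], [-0.001, 0.002, -1.0]]
ft_force: [-0.2, 0.3, 4.7]
grip_width: 36.4
finger_force: 60.5
```

Emit:
{"op": "jog_arm", "data": {
  "moves": [
    {"dx": 0,"dy": 0,"dz": -0.6,"rx": 0,"ry": 0,"rz": 0,"fingers": 20},
    {"dx": 0,"dy": 0,"dz": -0.95,"rx": 0,"ry": 0,"rz": 0,"fingers": 20},
    {"dx": 0.5,"dy": 0.3,"dz": -0.95,"rx": 0,"ry": 0,"rz": 0,"fingers": 20},
    {"dx": 0.95,"dy": 0.53,"dz": 0,"rx": 0,"ry": 0,"rz": 0,"fingers": 20},
    {"dx": 0.95,"dy": 0.53,"dz": 0,"rx": 0,"ry": 0,"rz": 0,"fingers": 20},
    {"dx": 0.95,"dy": 0.53,"dz": 0,"rx": 0,"ry": 0,"rz": 0,"fingers": 20},
    {"dx": 0.95,"dy": 0.53,"dz": 0,"rx": 0,"ry": 0,"rz": 0,"fingers": 20},
    {"dx": 0.95,"dy": 0.53,"dz": 0,"rx": 0,"ry": 0,"rz": 0,"fingers": 20},
    {"dx": 0.95,"dy": 0.53,"dz": 0,"rx": 0,"ry": 0,"rz": 0,"fingers": 20},
    {"dx": 0.95,"dy": 0.53,"dz": 0,"rx": 0,"ry": 0,"rz": 0,"fingers": 20},
    {"dx": 0.95,"dy": 0.53,"dz": 0,"rx": 0,"ry": 0,"rz": 0,"fingers": 20},
    {"dx": 0.47,"dy": 0.27,"dz": 0,"rx": 0,"ry": 0,"rz": 0,"fingers": 20}
  ]
}}

```text
time: 5.35
position: [663.0, 58.8, 123.1]
ee_rot: [[0.11, 0.994, -0.001], [0.994, -0.11, 0.0], [0.0, -0.001, -1.0]]
ft_force: [0.4, 0.5, -0.6]
grip_width: 36.5
finger_force: 60.2
```

```bash
python3 -c "
from h import *
plan([663.8,55.9,41],(.9937,-.112))
for n in ['side']:
  p=ctrl.get_image(n);cv2.imwrite('pics/s1.png',p['pixels'][:,:,::-1])
  w=cloud(p)
  for c in [(np.round(d['position']).tolist(),round(d['score'],2)) for d in ctrl.search_frame(p,'blue_dark')]:print(c)
"
```

```text
t 5.35 pos [663.   58.8 123.1] units [-0.069  0.03   2.051] rz 0.002
([653.0, 76.0, 133.0], 0.81)
```

View pics/s1.png

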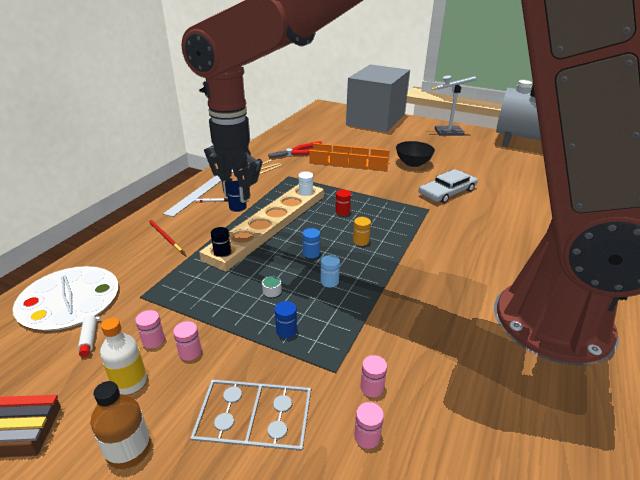

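The side view shows the dark jar held upright at (237,193), over the well next to the darkest jar. Lowering it now.

Emit:
{"op": "jog_arm", "data": {
  "moves": [
    {"dx": -0.11,"dy": 0.03,"dz": 0.5,"rx": 0,"ry": 0,"rz": 0,"fingers": 20},
    {"dx": 0,"dy": 0,"dz": 0.6,"rx": 0,"ry": 0,"rz": 0,"fingers": 20},
    {"dx": 0,"dy": 0,"dz": 0.4,"rx": 0,"ry": 0,"rz": 0,"fingers": 20},
    {"dx": 0,"dy": 0,"dz": 0.3,"rx": 0,"ry": 0,"rz": 0,"fingers": 20},
    {"dx": 0,"dy": 0,"dz": 0.15,"rx": 0,"ry": 0,"rz": 0,"fingers": 20},
    {"dx": 0,"dy": 0,"dz": 0.08,"rx": 0,"ry": 0,"rz": 0,"fingers": 20},
    {"dx": 0,"dy": 0,"dz": 0,"rx": 0,"ry": 0,"rz": 0,"fingers": 20}
  ]
}}

```text
time: 6.32
position: [663.7, 52.4, 42.9]
ee_rot: [[0.112, 0.994, 0.001], [0.994, -0.112, -0.0], [0.0, 0.001, -1.0]]
ft_force: [-0.4, -0.2, -0.7]
grip_width: 36.4
finger_force: 60.2
```

Emit:
{"op": "jog_arm", "data": {
  "moves": [
    {"dx": 0.04,"dy": 0,"dz": 0.05,"rx": 0,"ry": 0,"rz": 0,"fingers": 20},
    {"dx": 0,"dy": 0,"dz": 0,"rx": 0,"ry": 0,"rz": 0,"fingers": 60},
    {"dx": 0,"dy": 0,"dz": 0,"rx": 0,"ry": 0,"rz": 0,"fingers": 75},
    {"dx": 0,"dy": 0,"dz": 0,"rx": 0,"ry": 0,"rz": 0,"fingers": 75},
    {"dx": 0,"dy": 0,"dz": -0.5,"rx": 0,"ry": 0,"rz": 0,"fingers": 75},
    {"dx": 0,"dy": 0,"dz": -0.9,"rx": 0,"ry": 0,"rz": 0,"fingers": 75},
    {"dx": 0,"dy": 0,"dz": -0.9,"rx": 0,"ry": 0,"rz": 0,"fingers": 75},
    {"dx": 0,"dy": 0,"dz": 0,"rx": 0,"ry": 0,"rz": 0,"fingers": 75}
  ]
}}

```text
time: 7.32
position: [667.5, 53.9, 139.1]
ee_rot: [[0.112, 0.994, 0.011], [0.994, -0.112, -0.0], [0.001, 0.011, -1.0]]
ft_force: [-0.7, -0.6, 0.6]
grip_width: 74.6
finger_force: 0.0
```

```bash
python3 -c "
from h import *
plan([440.9,250.9,110],(.9937,-.112))
p=ctrl.get_image('side');w=cloud(p)
for o in ['blue_dark','blue_deep','blue_darkest']:
  print(o,[(np.round(d['position']).tolist(),round(d['score'],2)) for d in ctrl.search_frame(p,o)])
print(jar(w,(664,55),25,60))
"
```

```text
t 7.33 pos [667.5  53.9 139.1] units [ 4.261 -6.187  0.663] rz 0.0
blue_dark [([654.0, 67.0, 52.0], 0.62)]
blue_deep [([554.0, 377.0, 41.0], 0.8), ([253.0, 313.0, 48.0], 0.7), ([429.0, 260.0, 47.0], 0.67), ([628.0, 382.0, 43.0], 0.58)]
blue_darkest [([656.0, 132.0, 57.0], 0.68)]
[663.3  55.7  21.1  74.3]
```

Emit:
{"op": "jog_arm", "data": {
  "moves": [
    {"dx": 0.609,"dy": -0.884,"dz": 0,"rx": 0,"ry": 0,"rz": 0,"fingers": 75},
    {"dx": 0.609,"dy": -0.884,"dz": 0,"rx": 0,"ry": 0,"rz": 0,"fingers": 75},
    {"dx": 0.609,"dy": -0.884,"dz": 0,"rx": 0,"ry": 0,"rz": 0,"fingers": 75},
    {"dx": 0.609,"dy": -0.884,"dz": 0,"rx": 0,"ry": 0,"rz": 0,"fingers": 75},
    {"dx": 0.609,"dy": -0.884,"dz": 0,"rx": 0,"ry": 0,"rz": 0,"fingers": 75},
    {"dx": 0.609,"dy": -0.884,"dz": 0,"rx": 0,"ry": 0,"rz": 0,"fingers": 75},
    {"dx": 0.609,"dy": -0.884,"dz": 0,"rx": 0,"ry": 0,"rz": 0,"fingers": 75},
    {"dx": 0,"dy": 0,"dz": 0.7,"rx": 0,"ry": 0,"rz": 0,"fingers": 75},
    {"dx": 0,"dy": 0,"dz": 0.5,"rx": 0,"ry": 0,"rz": 0,"fingers": 75},
    {"dx": 0,"dy": 0,"dz": 0,"rx": 0,"ry": 0,"rz": 0,"fingers": 75}
  ]
}}

```text
time: 8.78
position: [433.5, 250.0, 81.4]
ee_rot: [[0.111, 0.994, -0.007], [0.994, -0.111, -0.003], [-0.004, -0.007, -1.0]]
ft_force: [-0.2, -0.1, -0.0]
grip_width: 74.7
finger_force: 0.0
```

```bash
python3 -c "
from h import *
plan([440.9,250.9,25],(.9937,-.112));print(np.round(ctrl.read_state()['ee_rot'],3))
"
```

```text
t 8.78 pos [433.5 250.   81.4] units [0.048 0.192 1.408] rz 0.001
[[ 0.111  0.994 -0.007]
 [ 0.994 -0.111 -0.003]
 [-0.004 -0.007 -1.   ]]
```

Emit:
{"op": "jog_arm", "data": {
  "moves": [
    {"dx": 0.05,"dy": 0.17,"dz": 0.5,"rx": 0,"ry": 0,"rz": 0,"fingers": 75},
    {"dx": 0,"dy": 0,"dz": 0.5,"rx": 0,"ry": 0,"rz": 0,"fingers": 75},
    {"dx": 0,"dy": 0,"dz": 0.4,"rx": 0,"ry": 0,"rz": 0,"fingers": 75},
    {"dx": 0,"dy": 0,"dz": 0,"rx": 0,"ry": 0,"rz": 0,"fingers": 20},
    {"dx": 0,"dy": 0,"dz": 0,"rx": 0,"ry": 0,"rz": 0,"fingers": 20},
    {"dx": 0,"dy": 0,"dz": 0,"rx": 0,"ry": 0,"rz": 0,"fingers": 20},
    {"dx": 0,"dy": 0,"dz": 0,"rx": 0,"ry": 0,"rz": 0,"fingers": 20},
    {"dx": 0,"dy": 0,"dz": 0,"rx": 0,"ry": 0,"rz": 0,"fingers": 20}
  ]
}}

```text
time: 9.78
position: [444.3, 252.7, 29.4]
ee_rot: [[0.112, 0.994, 0.002], [0.994, -0.112, 0.001], [0.001, 0.002, -1.0]]
ft_force: [0.6, -0.1, 2.6]
grip_width: 36.3
finger_force: 60.1
```

```bash
python3 -c "
from h import *
plan([656.6,-7.7,42],(.9937,-.112));print(np.round(ctrl.read_state()['ee_rot'],3))
"
```

```text
t 9.78 pos [444.3 252.7  29.4] units [-5.875  6.001 -0.311] rz 0.0
[[ 0.112  0.994  0.002]
 [ 0.994 -0.112  0.001]
 [ 0.001  0.002 -1.   ]]
```

Emit:
{"op": "jog_arm", "data": {
  "moves": [
    {"dx": 0,"dy": 0,"dz": -0.6,"rx": 0,"ry": 0,"rz": 0,"fingers": 20},
    {"dx": 0,"dy": 0,"dz": -0.95,"rx": 0,"ry": 0,"rz": 0,"fingers": 20},
    {"dx": 0,"dy": 0,"dz": -0.95,"rx": 0,"ry": 0,"rz": 0,"fingers": 20},
    {"dx": -0.83,"dy": 0.85,"dz": 0,"rx": 0,"ry": 0,"rz": 0,"fingers": 20},
    {"dx": -0.83,"dy": 0.85,"dz": 0,"rx": 0,"ry": 0,"rz": 0,"fingers": 20},
    {"dx": -0.83,"dy": 0.85,"dz": 0,"rx": 0,"ry": 0,"rz": 0,"fingers": 20},
    {"dx": -0.83,"dy": 0.85,"dz": 0,"rx": 0,"ry": 0,"rz": 0,"fingers": 20},
    {"dx": -0.83,"dy": 0.85,"dz": 0,"rx": 0,"ry": 0,"rz": 0,"fingers": 20},
    {"dx": -0.83,"dy": 0.85,"dz": 0,"rx": 0,"ry": 0,"rz": 0,"fingers": 20},
    {"dx": -0.83,"dy": 0.85,"dz": 0,"rx": 0,"ry": 0,"rz": 0,"fingers": 20},
    {"dx": 0,"dy": 0,"dz": 0,"rx": 0,"ry": 0,"rz": 0,"fingers": 20},
    {"dx": 0,"dy": 0,"dz": 0,"rx": 0,"ry": 0,"rz": 0,"fingers": 20}
  ]
}}

```text
time: 11.28
position: [653.1, -5.0, 127.6]
ee_rot: [[0.112, 0.994, -0.002], [0.994, -0.112, 0.001], [0.0, -0.002, -1.0]]
ft_force: [0.3, 0.1, -1.0]
grip_width: 36.3
finger_force: 60.3
```

```bash
python3 -c "
from h import *
plan([656.6,-5.9,45],(.9937,-.112));print(np.round(ctrl.read_state()['ee_rot'],3))
"
```

```text
t 11.28 pos [653.1  -5.  127.6] units [-0.013  0.094  2.064] rz -0.0
[[ 0.112  0.994 -0.002]
 [ 0.994 -0.112  0.001]
 [ 0.    -0.002 -1.   ]]
```

Emit:
{"op": "jog_arm", "data": {
  "moves": [
    {"dx": 0,"dy": 0.07,"dz": 0.5,"rx": 0,"ry": 0,"rz": 0,"fingers": 20},
    {"dx": 0,"dy": 0,"dz": 0.6,"rx": 0,"ry": 0,"rz": 0,"fingers": 20},
    {"dx": 0,"dy": 0,"dz": 0.4,"rx": 0,"ry": 0,"rz": 0,"fingers": 20},
    {"dx": 0,"dy": 0,"dz": 0.3,"rx": 0,"ry": 0,"rz": 0,"fingers": 20},
    {"dx": 0,"dy": 0,"dz": 0.15,"rx": 0,"ry": 0,"rz": 0,"fingers": 20},
    {"dx": 0,"dy": 0,"dz": 0.08,"rx": 0,"ry": 0,"rz": 0,"fingers": 20},
    {"dx": 0,"dy": 0,"dz": 0,"rx": 0,"ry": 0,"rz": 0,"fingers": 20}
  ]
}}

```text
time: 12.15
position: [657.2, -5.6, 47.7]
ee_rot: [[0.112, 0.994, 0.001], [0.994, -0.112, -0.0], [0.0, 0.001, -1.0]]
ft_force: [0.3, -0.7, -1.2]
grip_width: 36.1
finger_force: 60.3
```

Emit:
{"op": "jog_arm", "data": {
  "moves": [
    {"dx": 0,"dy": 0,"dz": 0.06,"rx": 0,"ry": 0,"rz": 0,"fingers": 20},
    {"dx": 0,"dy": 0,"dz": 0,"rx": 0,"ry": 0,"rz": 0,"fingers": 60},
    {"dx": 0,"dy": 0,"dz": 0,"rx": 0,"ry": 0,"rz": 0,"fingers": 75},
    {"dx": 0,"dy": 0,"dz": 0,"rx": 0,"ry": 0,"rz": 0,"fingers": 75},
    {"dx": 0,"dy": 0,"dz": -0.5,"rx": 0,"ry": 0,"rz": 0,"fingers": 75},
    {"dx": 0,"dy": 0,"dz": -0.9,"rx": 0,"ry": 0,"rz": 0,"fingers": 75},
    {"dx": 0,"dy": 0,"dz": -0.7,"rx": 0,"ry": 0,"rz": 0,"fingers": 75},
    {"dx": 0,"dy": 0,"dz": 0,"rx": 0,"ry": 0,"rz": 0,"fingers": 75}
  ]
}}

```text
time: 13.15
position: [660.2, -5.9, 134.1]
ee_rot: [[0.112, 0.994, 0.009], [0.994, -0.112, -0.001], [0.0, 0.009, -1.0]]
ft_force: [-0.4, 0.2, 0.5]
grip_width: 75.2
finger_force: 0.0
```

```bash
python3 -c "
from h import *
plan([508.1,18.1,25],(.9937,-.112))
p=ctrl.get_image('side');w=cloud(p)
print(jar(w,(657,-8),25,60))
"
```

```text
t 13.15 pos [660.2  -5.9 134.1] units [ 0.172 -3.87   2.693] rz 0.0
[658.   -4.2  20.6  74.6]
```

Emit:
{"op": "jog_arm", "data": {
  "moves": [
    {"dx": 0.043,"dy": -0.95,"dz": 0,"rx": 0,"ry": 0,"rz": 0,"fingers": 75},
    {"dx": 0.043,"dy": -0.95,"dz": 0,"rx": 0,"ry": 0,"rz": 0,"fingers": 75},
    {"dx": 0.043,"dy": -0.95,"dz": 0,"rx": 0,"ry": 0,"rz": 0,"fingers": 75},
    {"dx": 0.043,"dy": -0.95,"dz": 0,"rx": 0,"ry": 0,"rz": 0,"fingers": 75},
    {"dx": 0,"dy": 0,"dz": 0.7,"rx": 0,"ry": 0,"rz": 0,"fingers": 75},
    {"dx": 0,"dy": 0,"dz": 0.5,"rx": 0,"ry": 0,"rz": 0,"fingers": 75},
    {"dx": 0,"dy": 0,"dz": 0,"rx": 0,"ry": 0,"rz": 0,"fingers": 75}
  ]
}}

```text
time: 14.08
position: [503.3, 18.6, 77.9]
ee_rot: [[0.112, 0.994, -0.007], [0.994, -0.112, 0.001], [-0.0, -0.007, -1.0]]
ft_force: [-0.3, 0.5, -0.2]
grip_width: 74.6
finger_force: 0.0
```

```bash
python3 -c "
from h import *
plan([508.1,18.1,26],(.9937,-.112))
"
```

```text
t 14.07 pos [503.3  18.6  77.9] units [1.000e-03 1.310e-01 1.295e+00] rz 0.0
```

Emit:
{"op": "jog_arm", "data": {
  "moves": [
    {"dx": 0,"dy": 0.09,"dz": 0.5,"rx": 0,"ry": 0,"rz": 0,"fingers": 75},
    {"dx": 0,"dy": 0,"dz": 0.5,"rx": 0,"ry": 0,"rz": 0,"fingers": 75},
    {"dx": 0,"dy": 0,"dz": 0.3,"rx": 0,"ry": 0,"rz": 0,"fingers": 75},
    {"dx": 0,"dy": 0,"dz": 0,"rx": 0,"ry": 0,"rz": 0,"fingers": 20},
    {"dx": 0,"dy": 0,"dz": 0,"rx": 0,"ry": 0,"rz": 0,"fingers": 20},
    {"dx": 0,"dy": 0,"dz": 0,"rx": 0,"ry": 0,"rz": 0,"fingers": 20},
    {"dx": 0,"dy": 0,"dz": 0,"rx": 0,"ry": 0,"rz": 0,"fingers": 20},
    {"dx": 0,"dy": 0,"dz": 0,"rx": 0,"ry": 0,"rz": 0,"fingers": 20}
  ]
}}

```text
time: 15.08
position: [511.1, 17.8, 29.9]
ee_rot: [[0.112, 0.994, 0.002], [0.994, -0.112, -0.0], [0.0, 0.002, -1.0]]
ft_force: [-0.0, -0.2, 4.1]
grip_width: 35.7
finger_force: 60.2
```

```bash
python3 -c "
from h import *
plan([649.4,-71.3,42],(.9937,-.112))
"
```

```text
t 15.07 pos [511.1  17.8  29.9] units [-1.826  3.684 -0.296] rz 0.0
```

Emit:
{"op": "jog_arm", "data": {
  "moves": [
    {"dx": 0,"dy": 0,"dz": -0.6,"rx": 0,"ry": 0,"rz": 0,"fingers": 20},
    {"dx": 0,"dy": 0,"dz": -0.95,"rx": 0,"ry": 0,"rz": 0,"fingers": 20},
    {"dx": 0,"dy": 0,"dz": -0.95,"rx": 0,"ry": 0,"rz": 0,"fingers": 20},
    {"dx": -0.457,"dy": 0.92,"dz": 0,"rx": 0,"ry": 0,"rz": 0,"fingers": 20},
    {"dx": -0.457,"dy": 0.92,"dz": 0,"rx": 0,"ry": 0,"rz": 0,"fingers": 20},
    {"dx": -0.457,"dy": 0.92,"dz": 0,"rx": 0,"ry": 0,"rz": 0,"fingers": 20},
    {"dx": -0.457,"dy": 0.92,"dz": 0,"rx": 0,"ry": 0,"rz": 0,"fingers": 20},
    {"dx": 0,"dy": 0,"dz": 0,"rx": 0,"ry": 0,"rz": 0,"fingers": 20},
    {"dx": 0,"dy": 0,"dz": 0,"rx": 0,"ry": 0,"rz": 0,"fingers": 20}
  ]
}}

```text
time: 16.2
position: [646.9, -70.8, 127.7]
ee_rot: [[0.112, 0.994, -0.003], [0.994, -0.112, 0.001], [0.001, -0.003, -1.0]]
ft_force: [-0.4, -0.1, -1.0]
grip_width: 36.1
finger_force: 60.4
```

```bash
python3 -c "
from h import *
plan([649.4,-71.3,45.5],(.9937,-.112))
"
```

```text
t 16.2 pos [646.9 -70.8 127.7] units [-0.006  0.069  2.054] rz 0.0
```

Emit:
{"op": "jog_arm", "data": {
  "moves": [
    {"dx": 0,"dy": 0.04,"dz": 0.5,"rx": 0,"ry": 0,"rz": 0,"fingers": 20},
    {"dx": 0,"dy": 0,"dz": 0.6,"rx": 0,"ry": 0,"rz": 0,"fingers": 20},
    {"dx": 0,"dy": 0,"dz": 0.4,"rx": 0,"ry": 0,"rz": 0,"fingers": 20},
    {"dx": 0,"dy": 0,"dz": 0.3,"rx": 0,"ry": 0,"rz": 0,"fingers": 20},
    {"dx": 0,"dy": 0,"dz": 0.15,"rx": 0,"ry": 0,"rz": 0,"fingers": 20},
    {"dx": 0,"dy": 0,"dz": 0.08,"rx": 0,"ry": 0,"rz": 0,"fingers": 20},
    {"dx": 0,"dy": 0,"dz": 0,"rx": 0,"ry": 0,"rz": 0,"fingers": 20}
  ]
}}

```text
time: 17.08
position: [650.3, -71.5, 48.1]
ee_rot: [[0.112, 0.994, 0.001], [0.994, -0.112, -0.0], [-0.0, 0.001, -1.0]]
ft_force: [-0.5, 0.2, -1.8]
grip_width: 36.2
finger_force: 60.4
```

Emit:
{"op": "jog_arm", "data": {
  "moves": [
    {"dx": 0,"dy": 0,"dz": 0.06,"rx": 0,"ry": 0,"rz": 0,"fingers": 20},
    {"dx": 0,"dy": 0,"dz": 0,"rx": 0,"ry": 0,"rz": 0,"fingers": 60},
    {"dx": 0,"dy": 0,"dz": 0,"rx": 0,"ry": 0,"rz": 0,"fingers": 75},
    {"dx": 0,"dy": 0,"dz": 0,"rx": 0,"ry": 0,"rz": 0,"fingers": 75},
    {"dx": 0,"dy": 0,"dz": -0.5,"rx": 0,"ry": 0,"rz": 0,"fingers": 75},
    {"dx": 0,"dy": 0,"dz": -0.9,"rx": 0,"ry": 0,"rz": 0,"fingers": 75},
    {"dx": 0,"dy": 0,"dz": -0.7,"rx": 0,"ry": 0,"rz": 0,"fingers": 75},
    {"dx": 0,"dy": 0,"dz": 0,"rx": 0,"ry": 0,"rz": 0,"fingers": 75}
  ]
}}

```text
time: 18.08
position: [653.1, -72.1, 134.5]
ee_rot: [[0.112, 0.994, 0.009], [0.994, -0.112, -0.002], [-0.001, 0.009, -1.0]]
ft_force: [0.2, 1.0, -0.2]
grip_width: 75.1
finger_force: 0.0
```

```bash
python3 -c "
from h import *
plan([429.7,89.7,26],(.9937,-.112))
p=ctrl.get_image('side');w=cloud(p)
print(jar(w,(650,-71),25,60))
"
```

```text
t 18.07 pos [653.1 -72.1 134.5] units [ 3.398 -6.026  2.655] rz 0.0
[650.1 -68.9  20.4  74.5]
```

Emit:
{"op": "jog_arm", "data": {
  "moves": [
    {"dx": 0.485,"dy": -0.85,"dz": 0,"rx": 0,"ry": 0,"rz": 0,"fingers": 75},
    {"dx": 0.485,"dy": -0.85,"dz": 0,"rx": 0,"ry": 0,"rz": 0,"fingers": 75},
    {"dx": 0.485,"dy": -0.85,"dz": 0,"rx": 0,"ry": 0,"rz": 0,"fingers": 75},
    {"dx": 0.485,"dy": -0.85,"dz": 0,"rx": 0,"ry": 0,"rz": 0,"fingers": 75},
    {"dx": 0.485,"dy": -0.85,"dz": 0,"rx": 0,"ry": 0,"rz": 0,"fingers": 75},
    {"dx": 0.485,"dy": -0.85,"dz": 0,"rx": 0,"ry": 0,"rz": 0,"fingers": 75},
    {"dx": 0.485,"dy": -0.85,"dz": 0,"rx": 0,"ry": 0,"rz": 0,"fingers": 75},
    {"dx": 0,"dy": 0,"dz": 0.7,"rx": 0,"ry": 0,"rz": 0,"fingers": 75},
    {"dx": 0,"dy": 0,"dz": 0.5,"rx": 0,"ry": 0,"rz": 0,"fingers": 75},
    {"dx": 0,"dy": 0,"dz": 0,"rx": 0,"ry": 0,"rz": 0,"fingers": 75}
  ]
}}

```text
time: 19.38
position: [425.2, 90.0, 78.5]
ee_rot: [[0.112, 0.994, -0.007], [0.994, -0.112, -0.0], [-0.001, -0.007, -1.0]]
ft_force: [-1.1, 0.2, 0.3]
grip_width: 74.8
finger_force: 0.0
```

```bash
python3 -c "
from h import *
plan([429.7,89.7,26],(.9937,-.112))
"
```

```text
t 19.38 pos [425.2  90.   78.5] units [0.005 0.121 1.313] rz 0.0
```

Emit:
{"op": "jog_arm", "data": {
  "moves": [
    {"dx": 0,"dy": 0.06,"dz": 0.5,"rx": 0,"ry": 0,"rz": 0,"fingers": 75},
    {"dx": 0,"dy": 0,"dz": 0.5,"rx": 0,"ry": 0,"rz": 0,"fingers": 75},
    {"dx": 0,"dy": 0,"dz": 0.33,"rx": 0,"ry": 0,"rz": 0,"fingers": 75},
    {"dx": 0,"dy": 0,"dz": 0,"rx": 0,"ry": 0,"rz": 0,"fingers": 20},
    {"dx": 0,"dy": 0,"dz": 0,"rx": 0,"ry": 0,"rz": 0,"fingers": 20},
    {"dx": 0,"dy": 0,"dz": 0,"rx": 0,"ry": 0,"rz": 0,"fingers": 20},
    {"dx": 0,"dy": 0,"dz": 0,"rx": 0,"ry": 0,"rz": 0,"fingers": 20},
    {"dx": 0,"dy": 0,"dz": 0,"rx": 0,"ry": 0,"rz": 0,"fingers": 20}
  ]
}}

```text
time: 20.38
position: [432.0, 89.9, 29.0]
ee_rot: [[0.112, 0.994, 0.002], [0.994, -0.112, 0.0], [0.0, 0.002, -1.0]]
ft_force: [0.3, 0.1, 4.9]
grip_width: 36.6
finger_force: 60.5
```

```bash
python3 -c "
from h import *
plan([642.2,-134.9,45],(.9937,-.112))
"
```

```text
t 20.38 pos [432.   89.9  29. ] units [-4.998  5.852 -0.389] rz 0.0
```

Emit:
{"op": "jog_arm", "data": {
  "moves": [
    {"dx": 0,"dy": 0,"dz": -0.6,"rx": 0,"ry": 0,"rz": 0,"fingers": 20},
    {"dx": 0,"dy": 0,"dz": -0.95,"rx": 0,"ry": 0,"rz": 0,"fingers": 20},
    {"dx": 0,"dy": 0,"dz": -0.95,"rx": 0,"ry": 0,"rz": 0,"fingers": 20},
    {"dx": -0.714,"dy": 0.835,"dz": 0,"rx": 0,"ry": 0,"rz": 0,"fingers": 20},
    {"dx": -0.714,"dy": 0.835,"dz": 0,"rx": 0,"ry": 0,"rz": 0,"fingers": 20},
    {"dx": -0.714,"dy": 0.835,"dz": 0,"rx": 0,"ry": 0,"rz": 0,"fingers": 20},
    {"dx": -0.714,"dy": 0.835,"dz": 0,"rx": 0,"ry": 0,"rz": 0,"fingers": 20},
    {"dx": -0.714,"dy": 0.835,"dz": 0,"rx": 0,"ry": 0,"rz": 0,"fingers": 20},
    {"dx": -0.714,"dy": 0.835,"dz": 0,"rx": 0,"ry": 0,"rz": 0,"fingers": 20},
    {"dx": -0.714,"dy": 0.835,"dz": 0,"rx": 0,"ry": 0,"rz": 0,"fingers": 20},
    {"dx": 0,"dy": 0,"dz": 0,"rx": 0,"ry": 0,"rz": 0,"fingers": 20},
    {"dx": 0,"dy": 0,"dz": 0,"rx": 0,"ry": 0,"rz": 0,"fingers": 20}
  ]
}}

```text
time: 21.88
position: [639.6, -134.4, 126.8]
ee_rot: [[0.112, 0.994, -0.003], [0.994, -0.112, 0.001], [0.001, -0.003, -1.0]]
ft_force: [-0.3, 0.3, -1.6]
grip_width: 36.1
finger_force: 60.4
```

```bash
python3 -c "
from h import *
plan([642.2,-134.9,45],(.9937,-.112))
"
```

```text
t 21.88 pos [ 639.6 -134.4  126.8] units [-0.008  0.071  2.046] rz -0.0
```

Emit:
{"op": "jog_arm", "data": {
  "moves": [
    {"dx": 0,"dy": 0.04,"dz": 0.5,"rx": 0,"ry": 0,"rz": 0,"fingers": 20},
    {"dx": 0,"dy": 0,"dz": 0.6,"rx": 0,"ry": 0,"rz": 0,"fingers": 20},
    {"dx": 0,"dy": 0,"dz": 0.4,"rx": 0,"ry": 0,"rz": 0,"fingers": 20},
    {"dx": 0,"dy": 0,"dz": 0.3,"rx": 0,"ry": 0,"rz": 0,"fingers": 20},
    {"dx": 0,"dy": 0,"dz": 0.15,"rx": 0,"ry": 0,"rz": 0,"fingers": 20},
    {"dx": 0,"dy": 0,"dz": 0.08,"rx": 0,"ry": 0,"rz": 0,"fingers": 20},
    {"dx": 0,"dy": 0,"dz": 0,"rx": 0,"ry": 0,"rz": 0,"fingers": 20}
  ]
}}

```text
time: 22.75
position: [642.9, -135.3, 47.3]
ee_rot: [[0.112, 0.994, 0.001], [0.994, -0.112, -0.0], [-0.0, 0.001, -1.0]]
ft_force: [0.4, -0.0, -1.5]
grip_width: 35.8
finger_force: 60.4
```

Release, rise, then swing back out of the top camera's view (toward the robot's right, high up).

Emit:
{"op": "jog_arm", "data": {
  "moves": [
    {"dx": 0,"dy": 0,"dz": 0.06,"rx": 0,"ry": 0,"rz": 0,"fingers": 20},
    {"dx": 0,"dy": 0,"dz": 0,"rx": 0,"ry": 0,"rz": 0,"fingers": 60},
    {"dx": 0,"dy": 0,"dz": 0,"rx": 0,"ry": 0,"rz": 0,"fingers": 75},
    {"dx": 0,"dy": 0,"dz": 0,"rx": 0,"ry": 0,"rz": 0,"fingers": 75},
    {"dx": 0,"dy": 0,"dz": -0.5,"rx": 0,"ry": 0,"rz": 0,"fingers": 75},
    {"dx": 0,"dy": 0,"dz": -0.9,"rx": 0,"ry": 0,"rz": 0,"fingers": 75},
    {"dx": 0,"dy": 0,"dz": -0.9,"rx": 0,"ry": 0,"rz": 0,"fingers": 75},
    {"dx": 0,"dy": 0,"dz": -0.9,"rx": 0,"ry": 0,"rz": 0,"fingers": 75},
    {"dx": 0,"dy": -0.9,"dz": 0,"rx": 0,"ry": 0,"rz": 0,"fingers": 75},
    {"dx": 0,"dy": -0.9,"dz": 0,"rx": 0,"ry": 0,"rz": 0,"fingers": 75},
    {"dx": 0,"dy": -0.9,"dz": 0,"rx": 0,"ry": 0,"rz": 0,"fingers": 75},
    {"dx": 0,"dy": -0.9,"dz": 0,"rx": 0,"ry": 0,"rz": 0,"fingers": 75}
  ]
}}

```text
time: 24.25
position: [498.8, -119.1, 174.3]
ee_rot: [[0.112, 0.994, 0.002], [0.994, -0.112, -0.001], [-0.001, 0.002, -1.0]]
ft_force: [0.6, -0.3, 1.2]
grip_width: 74.9
finger_force: 0.0
```

Emit:
{"op": "jog_arm", "data": {
  "moves": [
    {"dx": -0.8,"dy": 0,"dz": 0,"rx": 0,"ry": 0,"rz": 0,"fingers": 75},
    {"dx": -0.8,"dy": 0,"dz": 0,"rx": 0,"ry": 0,"rz": 0,"fingers": 75},
    {"dx": -0.8,"dy": 0,"dz": 0,"rx": 0,"ry": 0,"rz": 0,"fingers": 75},
    {"dx": -0.8,"dy": 0,"dz": 0,"rx": 0,"ry": 0,"rz": 0,"fingers": 75},
    {"dx": -0.8,"dy": 0,"dz": 0,"rx": 0,"ry": 0,"rz": 0,"fingers": 75},
    {"dx": 0,"dy": 0,"dz": 0,"rx": 0,"ry": 0,"rz": 0,"fingers": 75},
    {"dx": 0,"dy": 0,"dz": 0,"rx": 0,"ry": 0,"rz": 0,"fingers": 75}
  ]
}}

```text
time: 25.12
position: [481.7, -277.8, 173.4]
ee_rot: [[0.112, 0.994, 0.001], [0.994, -0.112, -0.0], [0.0, 0.001, -1.0]]
ft_force: [-1.4, 0.1, 0.2]
grip_width: 74.8
finger_force: 0.0
```

```bash
python3 -c "
from h import *
p=ctrl.get_image('top');w=cloud(p);cv2.imwrite('pics/end.png',p['pixels'][:,:,::-1])
for g in [(626,-190),(642,-135),(649,-71),(657,-8),(664,56),(664,130)]: print(jar(w,g,27,60))
"
```

```text
[ 632.7 -198.1   18.8   76.2]
[ 644.5 -135.6   19.1   76.4]
[652.6 -71.5  18.8  76.4]
[659.3  -7.   19.   76.5]
[665.5  54.1  18.9  76.7]
[671.  121.7  18.5  76.6]
```

View pics/end.png

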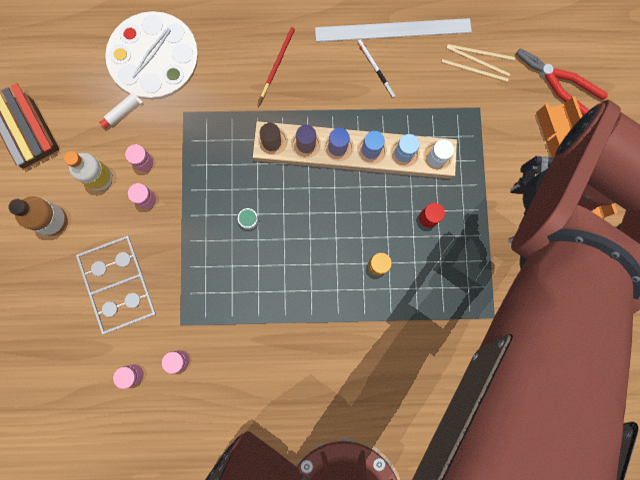

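The picture shows six jars in the rack from darkest at (270,138) to palest at (440,153), in the right order. The tops are all at the same height and the arm is clear.

```bash
python3 -c "
from station import ctrl
print(ctrl.job_done())"
```

```text
the job is handed in; nothing more can be done
None
```

I placed the four loose blue jars in order, light, mid, deep and dark from the palest jar's end. All six stand in their wells, released, and I handed the job in after about 25 s of robot time (no verdict was returned).

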